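# Close the cross-threaded cap on the green shop canister

## Task

The cap of the green canister on the shop counter is only sitting on top of its thread. Without lifting it off the neck, turn it backward (counter-clockwise seen from above) until its grip bar points to the white marks and let it drop into the thread start there, then screw it forward (clockwise) until the bar points to the red marks and it is fully down. Leave the spray bottle standing where it is and let go.

Things in the scene. Friction and masses are not known exactly. Their poses are not given: they have to be found in the camera images.
- cap_grip (a point): Centre of the orange grip bar on the green canister's loose cap (black ribbed disc 82 mm across, 27 mm high, about 70 g). Bar 60 mm long along x, 14 thick along y, 30 high: from the cap's flat top 15 mm below this point to 15 above. z up. Same after half a turn. At the start the cap rests on top of the thread, bar 50 to 85 degrees clockwise (from above) of the white marks; turns freely.
- canister: Green canister, fixed: 108 mm across, flat shoulder 100 mm up, pale label. Origin: centre of its underside, on the cap's axis, z up. Two red marks (closed) on the shoulder beside the cap, towards +x and -x. Bar centre above this origin: 165 mm at the start, 151 once dropped and when closed. A blue and a yellow one, closed and fixed, stand beside it in any order, 150 mm or more apart.
- white_mark (a point): One of two white marks (thread start) on the green canister's shoulder, 70 degrees counter-clockwise from above of the red ones; 47 mm from the axis, 101 mm up; the other is opposite. With the bar within 15 degrees of them the cap can sink 14 mm (lower it). Then it screws clockwise 70 degrees to red at that height; the thread's slot narrows from 5 to 1.5 mm of play above the lugs, holding the cap down; firm stop 5 degrees past red.
- spray: Bystander: a loose clear spray bottle 60 mm across, 156 mm high, black head, white band, standing upright at the robot's left. Origin: centre of its underside, z up.
Mind the look-alikes: they are no part of the job. There is more than one size of the part that bears cap_grip; the job needs the middle-sized.

How it is judged:
On the way:
1. the cap has dropped into the thread start, its bar turned back to the white marks (z of cap_grip in the frame of canister below 0.157 m and angle between the x axis of cap_grip and the x axis of canister, either way round above 0.82 rad), for 0.1 s.
At the end, for the whole second after the job is handed in: The cap is screwed down on the green canister: its bar within 12 degrees of the red marks, level within 7 degrees, its centre within 10 mm of the canister's axis and the bar's centre no more than 154 mm above the canister's underside; the spray bottle stands within 30 mm of where it was (z of cap_grip in the frame of canister between 0.14 and 0.154 m and horizontal distance between cap_grip and canister below 0.01 m and angle between the x axis of cap_grip and the x axis of canister, either way round below 0.21 rad and angle between cap_grip's own z axis and vertical below 0.12 rad and distance of spray from where it was at the start of the episode below 0.03 m and angle between spray's own z axis and vertical below 0.2 rad); the robot touches nothing.
It fails at once if the cap is lifted off the neck (z of cap_grip in the frame of canister above 0.18 m).
It fails at once if the spray bottle is knocked over (angle between spray's own z axis and vertical above 0.6 rad).
It also fails if it takes over 45 s, if anything falls off the work surface, if the arm or the gripper's body presses on something with over 40 N, if the wrist force passes 120 N, or if a joint passes its speed limit or range.

## Robot

A 6-joint arm with a two-finger parallel gripper is mounted at the origin on the work surface. World frame = base frame: x ahead of the robot, y to its left, z up, the work surface at z = 0. Lengths are in m, angles in rad, forces in N, time in s.
With the tool pointing down it reaches from about 0.35 to 0.725 m from the base axis. Payload 6 kg.
Tool frame: the origin (TCP) lies at the very end of the fingers, on their centre line; the grasp point (between the pads) lies 19 mm behind it (grip_point_offset is the distance from the TCP to the grasp point, in m); z points along the fingers, y is the direction in which the jaws open and shut (so a half turn about z gives the same grasp; the last joint's range is limited). The gripper opens to 85 mm and grips with 20 to 120 N. Pads are 22 mm wide; open, the fingers measure 114 mm over their backs; the gripper's body (76 mm by 85 mm) begins 54 mm behind the grasp point. The pads swing forward as they close: fully open they stand 13 mm farther back than shut.
Start: joints at [-1.016, 0.04, 0.085, 0, -1.615, -0.334], TCP at [0.131, -0.585, 0.231] pointing down, gripper open.
Joint ranges: [-2.56, 2.56], [-1.29, 2.01], [-1.08, 1.49], [-3.29, 1.98], [-2.81, -0.18], [-2.99, 2.99]. Speed limits (rad/s): [2.57, 2.57, 3.01, 3.14, 3.14, 3.14].

## Interface

Orientations are given as a rotation vector (axis times angle).
In Python, from bench import read_state, capture, finish_job, masks_of, grip_point_offset gives the robot as it stands.
- The arm moves only by the tool drive_tool, never from a script. Its argument "plan" is a list of rows, each a list of 7 numbers: the turn, a rotation vector about the tool's x, y, z in rad, then the shift along the tool's x, y, z in m, then the closure, from 0 (fully open) to 1 (shut). A call has 1 to 12 rows; each row is the pose to reach, as a shift and turn from the pose commanded when the call began, along the tool's axes at that moment; what a row does not reach only later rows make up. A row lasts 1/12 s, in which the tool goes at most 41.7 mm and 7.16 degrees, less where a joint would pass 70% of its speed; a pose out of reach is approached as far as the arm can. A call with a gripper value outside its range is refused whole. The fingers move at their own pace and stop on an object; "grip_force" is the grip in N (left out, the last holds). Time passes only in rows, so rows that repeat a pose let the fingers close. It gives the time, the measured TCP pose, the force and the opening at its end, in the units of the state.
- read_state(): the state, without advancing time (a new reading comes with each control period).
- capture(name): name is "scene" or "top" or "wrist"; returns a dict with "image" (384x512x3 uint8, blue, green, red), "range_z" (384x512 float32, m along the optical axis (not along the pixel's ray), 0 where there is no reading), "intrinsics" (3x3 intrinsics, pixels), "origin" and "orientation" of the camera in the world. Camera axes: x right, y down, z forward; pixel columns grow to the right and rows downward; lengths in m; the calibration is good to about 2 mm. A picture is of the moment at which its call begins.
- finish_job(): hands the job in, once; it reports no verdict.
Trained networks look in the newest picture that a camera, given by its name, has taken for a name from the list of things; names that differ only in an ending like _2 or _b are one class to them, and where a whole thing is asked for, a point or a joint stands for the part that bears it (a point fixed in the world has none). Each returns a list of dicts, best first, with "conf" (0 to 1); they miss things now and then, are a little off and sometimes report something else, mostly with a low value. They report only what shows in the picture. A call takes as long as a camera call. They do not tell look-alikes from the thing itself.
- masks_of(query, camera): "pixels" (384x512 bool, what is visible of it) and "at" ([row, column] in pixels, amid what is visible of it).
The state is a dict: "t": time; "joints": joint angles; "joint_vel": joint speeds; "tau": joint torques, N m; "position": TCP position; "eef_rot": TCP orientation; "force": force on the tool from outside, world axes, zero at the start; "ft_torque": the same for the moment, N m; "grip_width": opening from 0.0 (shut) to 1.0 (fully open).
Only numpy, scipy, OpenCV 4.12 (cv2) and the standard library are available. Lean on these libraries where they do the work, as an engineer would, in place of code of your own. Each camera call takes 0.05 s, during which the arm holds its last target.

## Working session

There is one attempt and no reset: what is moved stays moved. The work goes in short steps, Python scripts to look and compute and a tool call to move; the robot and the scene stay as the last step left them, time stands still between calls to the robot, and variables do not carry over. Pictures are saved under pics/ and viewed, and the job is handed in when it is done.

Besides the shell and the picture viewer there is one more tool, called after ">>>" in YAML: its name, and indented under it one key for each argument. drive_tool: Moves the arm, as the interface text tells. Its arguments: {"type":"object","properties":{"plan":{"type":"array","items":{"type":"array","items":{"type":"number"}}},"grip_force":{"type":"number"}},"required":["plan"]}

```bash
ls; mkdir -p pics; cat > h.py <<'E'
import numpy as np,cv2
from bench import *
from scipy.spatial.transform import Rotation as R
def cap(n):
    c=capture(n); return c
def pts(c,mask=None):
    K=np.array(c["intrinsics"]);z=c["range_z"];v,u=np.nonzero((z>0) if mask is None else (mask&(z>0)))
    d=z[v,u];P=np.stack([(u-K[0,2])/K[0,0]*d,(v-K[1,2])/K[1,1]*d,d],1)
    return P@rot(c).T+np.array(c["origin"]),v,u
def rot(c):
    o=np.array(c["orientation"],float)
    return o if o.shape==(3,3) else R.from_rotvec(o).as_matrix()
E
python3 - <<'E'
from h import *
s=read_state();print(s)
for n in ["scene","top"]:
    c=cap(n);cv2.imwrite(f"pics/{n}0.png",c["image"]);print(n,c["origin"],c["orientation"],c["intrinsics"])
    for q in ["cap_grip","canister","white_mark","spray"]:
        for m in masks_of(q,n):
            P,_,_=pts(c,m["pixels"]);print(q,round(m["conf"],2),m["at"],m["pixels"].sum(),np.median(P,0).round(3) if len(P) else None)
E
```

```text
pics
{'t': 0.0, 'joints': array([-1.01631596e+00,  4.08255679e-02,  8.38088276e-02, -4.93481386e-04,
       -1.61551975e+00, -3.33706866e-01]), 'joint_vel': array([-6.25943166e-04, -1.41813964e-03, -1.24093428e-03, -9.29796042e-05,
       -2.90642757e-05,  9.49036361e-04]), 'tau': array([ 3.36047231e-05, -3.68201566e+01,  3.47415590e+01,  6.93234622e+00,
       -5.31101265e-03,  2.76789245e-05]), 'position': array([ 0.1314088 , -0.58508725,  0.23026414]), 'eef_rot': array([ 3.46086660e-01, -3.12216596e+00, -2.80074604e-03]), 'force': array([-1.30340297,  0.19377413,  0.56692969]), 'ft_torque': array([-0.00719774,  0.00693865,  0.0382165 ]), 'grip_width': 0.9962589840249595}
scene [1.11921724 0.59192091 0.66090255] [-0.98903612 -2.28820792  1.16783335] [[446.43556128   0.         249.31646984]
 [  0.         446.43556128 191.99553628]
 [  0.           0.           1.        ]]
cap_grip 0.98 [210.6, 280.8] 1443 [0.587 0.199 0.149]
cap_grip 0.94 [227.8, 350.3] 2288 [0.415 0.251 0.038]
cap_grip 0.7 [309.4, 242.1] 1063 [0.726 0.231 0.02 ]
canister 0.98 [252.3, 280.8] 2884 [0.609 0.217 0.07 ]
white_mark 0.74 [254.5, 277.7] 2955 [0.609 0.217 0.07 ]
spray 0.7 [278.1, 414.7] 2301 [0.508 0.435 0.085]
top [0.43122481 0.11284839 1.33766297] [-2.15011785  2.19592788 -0.13549181] [[463.8624391    0.         258.1128135 ]
 [  0.         463.8624391  189.35913171]
 [  0.           0.           1.        ]]
cap_grip 0.88 [138.4, 210.8] 406 [0.715 0.221 0.022]
cap_grip 0.75 [256.2, 206.6] 1516 [0.39  0.234 0.041]
cap_grip 0.67 [186.1, 220.2] 833 [0.571 0.185 0.152]
canister 0.94 [201.7, 229.8] 532 [0.541 0.169 0.1  ]
white_mark 0.91 [200.1, 230.4] 463 [0.536 0.167 0.1  ]
spray 0.92 [221.5, 136.4] 566 [0.484 0.415 0.101]
```

View pics/scene0.png

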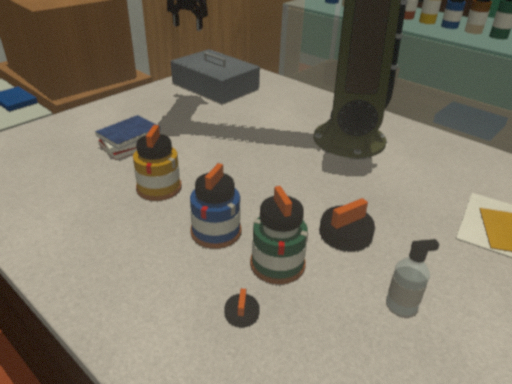

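View pics/top0.png

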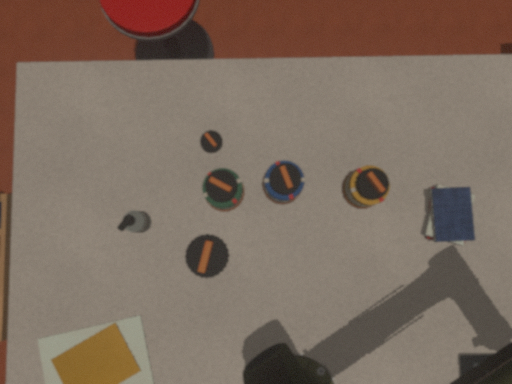

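```bash
python3 - <<'E'
import cv2
a=cv2.imread("pics/scene0.png")[170:310,210:350]; b=cv2.imread("pics/top0.png")[135:235,170:270]
cv2.imwrite("pics/crop.png",cv2.hconcat([cv2.resize(a,(400,400),interpolation=2),cv2.resize(b,(400,400),interpolation=2)]))
E
```

```text
(no output)
```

View pics/crop.png

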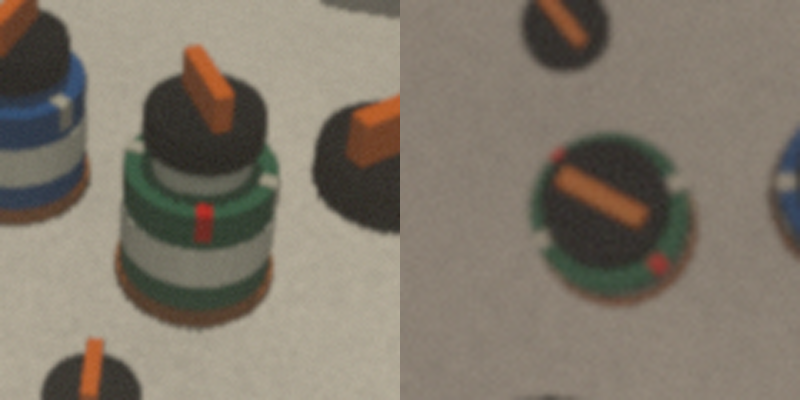

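Candidates: green canister's cap (scene 203,283; top 186,220), the blue one (178,214), the yellow one (137,152), a large loose cap (228,350) and a small loose cap (309,242). I choose the cap on the green canister. It is middle-sized, raised with the neck visible, and the crop confirms its red and white marks. The spray bottle is at (280,410).

```bash
cat >> h.py <<'E'
def analyse(n,c=None,ctr=(0.575,0.185),save=None):
    c=c or cap(n); P,v,u=pts(c); px=c["image"][v,u]
    hsv=cv2.cvtColor(c["image"],cv2.COLOR_BGR2HSV)[v,u].astype(int); H,S,V=hsv.T
    r=np.hypot(P[:,0]-ctr[0],P[:,1]-ctr[1])
    near=r<0.065; out={}
    org=near&(H>3)&(H<20)&(S>130)&(V>90)&(P[:,2]>0.13)
    q=P[org]; zt=np.percentile(q[:,2],95)
    if len(q)>10:
        t=q[q[:,2]>zt-0.006]
        (cx,cy),(w,h),a=cv2.minAreaRect((t[:,:2]*1000).astype(np.float32))
        e=np.linalg.svd(t[:,:2]-t[:,:2].mean(0))[2][0]
        print(n,"bar top n",len(t),"rectC",round(cx,1),round(cy,1),round(w,1),round(h,1),"mean",t[:,:2].mean(0).round(4),"ang",np.degrees(np.arctan2(e[1],e[0])).round(1)%180,"ztop",zt.round(4))
    sh=(abs(P[:,2]-0.1)<0.006)&near
    red=sh&((H<4)|(H>172))&(S>130); wh=sh&(S<60)&(V>110)
    gr=sh&(H>50)&(H<95)&(S>60)
    for nm,m in (("red",red),("white",wh)):
        q=P[m]
        if len(q):
            for sgn in range(0,360,30): pass
            a=np.degrees(np.arctan2(q[:,1]-ctr[1],q[:,0]-ctr[0]))
            _,lab=0,None
            o=np.argsort(a);br=np.split(o,np.nonzero(np.diff(a[o])>20)[0]+1)
            for b in br: print("  ",nm,len(b),q[b].mean(0).round(4),"ang",a[b].mean().round(1),"r",np.hypot(*(q[b][:,:2]-ctr).mean(0)).round(4))
    return c,P[gr],P
E
python3 - <<'E'
from h import *
for n in ["scene","top"]:
    c,G,P=analyse(n)
    print(len(G))
    # side/outer edge fit: circle r=54 to green side points
    from scipy.optimize import least_squares
    hsv=cv2.cvtColor(c["image"],cv2.COLOR_BGR2HSV)
    Pp,v,u=pts(c);r=np.hypot(Pp[:,0]-.575,Pp[:,1]-.185)
    s=(r<.07)&(Pp[:,2]>.02)&(Pp[:,2]<.09)
    q=Pp[s]
    if len(q)>30:
        f=least_squares(lambda x:np.hypot(q[:,0]-x[0],q[:,1]-x[1])-.054,[.575,.185],loss='soft_l1',f_scale=.002);print("axis side",f.x.round(4),len(q))
    # cap disc top
    s=(r<.05)&(abs(Pp[:,2]-.15)<.005);q=Pp[s]
    print("cap top",q.mean(0),len(q), cv2.minEnclosingCircle((q[:,:2]*1000).astype(np.float32)))
E
```

```text
scene bar top n 154 rectC 575.2 190.8 57.1 13.6 mean [0.5777 0.1924] ang 62.3 ztop 0.18
   red 31 [0.6115 0.2221 0.0995] ang 45.5 r 0.052
   white 30 [0.5917 0.1426 0.1   ] ang -68.3 r 0.0455
   white 46 [0.5497 0.2309 0.1   ] ang 118.7 r 0.0524
342
axis side [0.5728 0.1884] 1383
cap top [0.58182314 0.19342187 0.14949561] 710 ((574.4053344726562, 189.4893035888672), 41.927005767822266)
top bar top n 116 rectC 573.2 187.9 58.6 14.0 mean [0.5732 0.188 ] ang 60.8 ztop 0.1845
   red 7 [0.5357 0.1547 0.1012] ang -142.4 r 0.0497
   red 1 [0.6124 0.2224 0.1024] ang 45.0 r 0.0529
   white 19 [0.5918 0.1419 0.102 ] ang -68.8 r 0.0462
   white 14 [0.5548 0.2348 0.1026] ang 112.0 r 0.0537
52
axis side [0.5725 0.1873] 69
cap top [0.57178235 0.18711837 0.150873  ] 611 ((572.7119750976562, 187.26380920410156), 41.81303405761719)
```

```bash
cat >> h.py <<'E'
def delta(x,y,z,psi):
    "tool down with tool x at world yaw psi deg -> turn+shift in current tool frame"
    s=read_state();R0=R.from_rotvec(s["eef_rot"]);a=np.radians(psi)
    X=np.array([np.cos(a),np.sin(a),0]);Z=np.array([0,0,-1.]);R1=R.from_matrix(np.stack([X,np.cross(Z,X),Z],1))
    d=R0.inv().apply(np.array([x,y,z])-s["position"])
    print("turn",(R0.inv()*R1).as_rotvec().round(4),"shift",d.round(4),"t",s["t"],"F",np.round(s["force"],1),"grip",round(s["grip_width"],3))
E
python3 - <<'E'
from h import *
delta(.573,.188,.29,-118.5)
E
```

```text
turn [ 1.000e-04  0.000e+00 -8.526e-01] shift [-0.6002  0.6579 -0.0587] t 0.6 F [-0.  -1.2  0.2] grip 1.003
```

>>> drive_tool:
  plan:
    - [0, 0, -0.04, -0.015, 0.016, -0.02, 0]
    - [0, 0, -0.08, -0.04, 0.044, -0.04, 0]
    - [0, 0, -0.12, -0.066, 0.073, -0.055, 0]
    - [0, 0, -0.16, -0.092, 0.101, -0.06, 0]
    - [0, 0, -0.2, -0.12, 0.13, -0.06, 0]
    - [0, 0, -0.24, -0.147, 0.16, -0.06, 0]
    - [0, 0, -0.28, -0.174, 0.19, -0.06, 0]
    - [0, 0, -0.32, -0.2, 0.22, -0.06, 0]
    - [0, 0, -0.36, -0.227, 0.249, -0.06, 0]
    - [0, 0, -0.4, -0.253, 0.277, -0.06, 0]
    - [0, 0, -0.44, -0.28, 0.307, -0.06, 0]
    - [0, 0, -0.48, -0.3, 0.329, -0.06, 0]

```text
t: 1.6
position: [0.3528, -0.1963, 0.2916]
eef_rot: [-1.083, 2.947, -0.0]
force: [1.5, -0.1, 0.1]
grip_width: 0.997
```

```bash
python3 - <<'E'
from h import *
delta(.573,.188,.29,-118.5)
E
```

```text
turn [-0.001   0.0013 -0.3693] shift [-0.4166  0.1504  0.0022] t 1.6 F [ 1.5 -0.1  0.1] grip 0.997
```

>>> drive_tool:
  plan:
    - [0, 0, -0.03, -0.03, 0.011, 0, 0]
    - [0, 0, -0.06, -0.068, 0.025, 0, 0]
    - [0, 0, -0.1, -0.106, 0.038, 0, 0]
    - [0, 0, -0.14, -0.144, 0.052, 0, 0]
    - [0, 0, -0.18, -0.182, 0.066, 0, 0]
    - [0, 0, -0.22, -0.22, 0.079, 0, 0]
    - [0, 0, -0.26, -0.258, 0.093, 0, 0]
    - [0, 0, -0.3, -0.296, 0.107, 0, 0]
    - [0, 0, -0.33, -0.334, 0.12, 0, 0]
    - [0, 0, -0.35, -0.37, 0.134, 0, 0]
    - [0, 0, -0.369, -0.4, 0.145, 0, 0]
    - [0, 0, -0.369, -0.4166, 0.1504, 0, 0]

```text
t: 2.6
position: [0.5743, 0.188, 0.2896]
eef_rot: [1.604, -2.699, -0.001]
force: [0.8, -0.4, -0.8]
grip_width: 0.997
```

```bash
python3 - <<'E'
from h import *
delta(.573,.188,.29,-118.5)
c,G,P=analyse("wrist",ctr=(.573,.188));cv2.imwrite("pics/w1.png",c["image"]);print(c["origin"])
E
```

```text
turn [ 0.0014 -0.0015 -0.0006] shift [ 0.0006  0.0011 -0.0003] t 2.6 F [ 0.8 -0.4 -0.8] grip 0.997
wrist bar top n 1288 rectC 573.1 187.9 58.9 13.7 mean [0.5724 0.1866] ang 60.3 ztop 0.1822
   red 144 [0.5363 0.1561 0.1021] ang -139.0 r 0.0486
   white 6 [0.5205 0.1796 0.1   ] ang -170.9 r 0.0532
   white 227 [0.5942 0.1457 0.1017] ang -63.5 r 0.0473
   white 1 [0.5479 0.2376 0.0993] ang 116.8 r 0.0556
   white 15 [0.5229 0.2041 0.1001] ang 162.2 r 0.0526
[0.53674161 0.12072655 0.43354917]
```

View pics/w1.png

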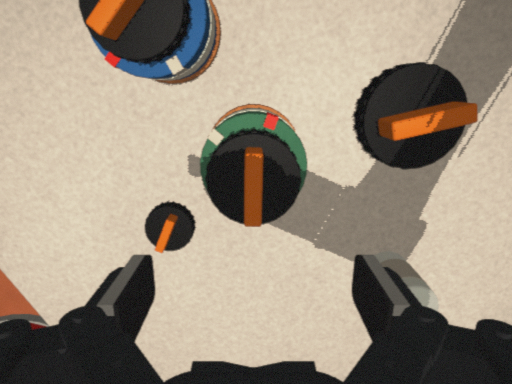

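The view shows the bar upright at (254,187), the red mark at (271,122) and the white mark at (216,136). Bar about 61°, red about 42°, white about 113°. Now I descend.

>>> drive_tool:
  plan:
    - [0, 0, 0, 0.0003, 0.0005, 0.02, 0]
    - [0, 0, 0, 0.0006, 0.001, 0.045, 0]
    - [0, 0, 0, 0.0006, 0.001, 0.07, 0]
    - [0, 0, 0, 0.0006, 0.001, 0.09, 0.1]
    - [0, 0, 0, 0.0006, 0.001, 0.11, 0.3]
    - [0, 0, 0, 0.0006, 0.001, 0.12, 0.4]
    - [0, 0, 0, 0.0006, 0.001, 0.128, 0.4]
    - [0, 0, 0, 0.0006, 0.001, 0.133, 0.4]
    - [0, 0, 0, 0.0006, 0.001, 0.134, 0.4]
    - [0, 0, 0, 0.0006, 0.001, 0.134, 0.4]
  grip_force: 30

```text
t: 3.48
position: [0.5727, 0.1849, 0.1581]
eef_rot: [-1.601, 2.702, -0.0]
force: [0.6, -0.1, 0.5]
grip_width: 0.604
```

```bash
python3 - <<'E'
from h import *
delta(.573,.188,.155,-118.5)
c,G,P=analyse("wrist",ctr=(.573,.188));cv2.imwrite("pics/w2.png",c["image"])
E
```

```text
turn [-0.0006  0.0009 -0.0036] shift [-0.0028  0.0012  0.0031] t 3.4833 F [ 0.6 -0.1  0.5] grip 0.604
wrist bar top n 4293 rectC 589.3 178.8 59.5 51.4 mean [0.5717 0.1852] ang 61.2 ztop 0.182
   red 407 [0.5363 0.156  0.102 ] ang -138.9 r 0.0487
   white 12 [0.5205 0.1788 0.0996] ang -170.1 r 0.0533
   white 495 [0.5937 0.145  0.1019] ang -64.5 r 0.0477
   white 8 [0.5202 0.1957 0.0995] ang 171.7 r 0.0534
```

View pics/w2.png

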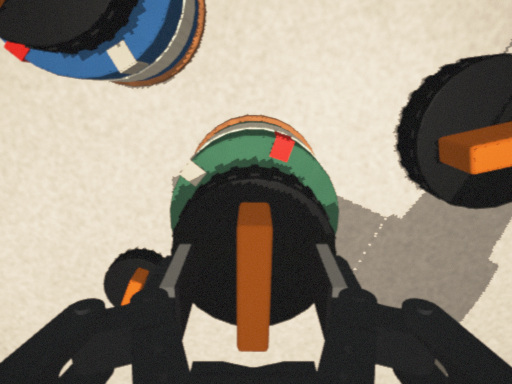

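>>> drive_tool:
  plan:
    - [0, 0, 0, 0, 0, 0, 0.4]
    - [0, 0, 0, 0, 0, 0, 0.4]

```text
t: 3.7
position: [0.5727, 0.185, 0.1582]
eef_rot: [-1.601, 2.702, 0.0]
force: [0.6, -0.2, -0.2]
grip_width: 0.598
```

```bash
python3 - <<'E'
from h import *
for i in range(4):
    delta(.573,.188,.155,-118.5);capture("wrist")
E
```

```text
turn [-0.0007  0.0013 -0.0036] shift [-0.0028  0.0011  0.0033] t 3.7 F [ 0.6 -0.2 -0.2] grip 0.598
turn [-0.0005  0.001  -0.0035] shift [-0.0028  0.0011  0.0031] t 3.75 F [-0.1  0.4 -0. ] grip 0.598
turn [-0.0004  0.0007 -0.0036] shift [-0.0029  0.0011  0.0028] t 3.8 F [-0.4 -0.7 -0.6] grip 0.599
turn [-0.0002  0.0006 -0.0035] shift [-0.0029  0.001   0.0027] t 3.85 F [-0.7  0.7  0.2] grip 0.6
```

>>> drive_tool:
  plan:
    - [0, 0, 0, -0.0015, 0.0005, 0.0015, 0.4]
    - [0, 0, 0, -0.0028, 0.001, 0.0028, 0.4]
    - [0, 0, 0, -0.0028, 0.001, 0.0028, 0.6]
    - [0, 0, 0, -0.0028, 0.001, 0.0028, 0.8]
    - [0, 0, 0, -0.0028, 0.001, 0.0028, 1]
    - [0, 0, 0, -0.0028, 0.001, 0.0028, 1]
    - [0, 0, 0, -0.0028, 0.001, 0.0028, 1]
    - [0, 0, 0, -0.0028, 0.001, 0.0028, 1]
    - [0, 0, 0, -0.0028, 0.001, 0.0028, 1]
  grip_force: 35

```text
t: 4.65
position: [0.5728, 0.1878, 0.1544]
eef_rot: [1.601, -2.703, -0.0]
force: [-0.6, 0.6, -0.7]
grip_width: 0.157
```

```bash
python3 - <<'E'
from h import *
delta(.573,.188,.155,-118.5);s=read_state();print(s["ft_torque"],s["joints"])
c,G,P=analyse("wrist",ctr=(.573,.188));cv2.imwrite("pics/w3.png",c["image"])
E
```

```text
turn [ 0.0002  0.     -0.0036] shift [-0.0003 -0.0001 -0.0006] t 4.65 F [-0.6  0.6 -0.7] grip 0.157
[ 0.03452804 -0.05945467 -0.00325874] [ 6.48730803e-01  5.24048790e-02 -4.19831652e-02 -1.83964712e-04
 -1.47648382e+00 -1.14976195e+00]
wrist bar top n 4570 rectC 579.5 188.0 58.0 50.4 mean [0.5705 0.1858] ang 62.0 ztop 0.1821
   red 423 [0.5362 0.156  0.102 ] ang -139.0 r 0.0487
   white 10 [0.5208 0.1771 0.0996] ang -168.2 r 0.0534
   white 537 [0.5938 0.1453 0.1019] ang -64.2 r 0.0475
   white 12 [0.5203 0.1961 0.1   ] ang 171.3 r 0.0533
```

View pics/w3.png

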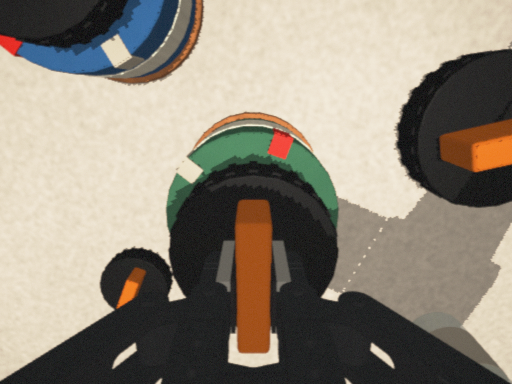

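Gripped with the bar between the pads. Now I turn counter-clockwise about 53° at constant height.

>>> drive_tool:
  plan:
    - [0, 0, -0.04, 0, 0, 0, 1]
    - [0, 0, -0.12, 0, 0, 0, 1]
    - [0, 0, -0.2, 0, 0, 0, 1]
    - [0, 0, -0.3, 0, 0, 0, 1]
    - [0, 0, -0.4, 0, 0, 0, 1]
    - [0, 0, -0.5, 0, 0, 0, 1]
    - [0, 0, -0.6, 0, 0, 0, 1]
    - [0, 0, -0.7, 0, 0, 0, 1]
    - [0, 0, -0.8, 0, 0, 0, 1]
    - [0, 0, -0.88, 0, 0, 0, 1]
    - [0, 0, -0.92, 0, 0, 0, 1]
    - [0, 0, -0.92, 0, 0, 0, 1]

```text
t: 5.7
position: [0.5732, 0.1875, 0.1546]
eef_rot: [-2.636, 1.709, -0.001]
force: [1.6, -0.6, -0.9]
grip_width: 0.156
```

```bash
python3 - <<'E'
from h import *
delta(.573,.188,.155,-66);s=read_state();print(s["ft_torque"],s["joints"][5])
c,G,P=analyse("wrist",ctr=(.573,.188));cv2.imwrite("pics/w4.png",c["image"])
c,G,P=analyse("scene",ctr=(.573,.188));cv2.imwrite("pics/s4.png",cv2.resize(c["image"][150:310,180:380],(800,600)))
E
```

```text
turn [-0.0005 -0.0004  0.0012] shift [-0.0005 -0.     -0.0004] t 5.7 F [ 1.6 -0.6 -0.9] grip 0.156
[-0.15685151 -0.60841919 -0.02866242] -0.22837976214278605
wrist bar top n 4585 rectC 551.2 179.7 57.4 60.2 mean [0.5723 0.1855] ang 114.0 ztop 0.1823
   red 314 [0.5366 0.1556 0.1022] ang -138.2 r 0.0487
   red 14 [0.6156 0.2208 0.1024] ang 37.6 r 0.0538
   white 9 [0.5248 0.1668 0.1007] ang -156.2 r 0.0527
   white 11 [0.5465 0.1423 0.1   ] ang -120.2 r 0.0528
   white 503 [0.5907 0.1433 0.1019] ang -68.4 r 0.0481
   white 70 [0.6231 0.2011 0.1005] ang 14.6 r 0.0518
scene bar top n 70 rectC 573.7 191.3 11.5 56.9 mean [0.5721 0.2   ] ang 115.3 ztop 0.1799
   red 22 [0.6113 0.2222 0.0989] ang 41.7 r 0.0514
   white 47 [0.5925 0.1441 0.1003] ang -66.2 r 0.0481
   white 26 [0.5997 0.2036 0.1039] ang 30.6 r 0.0309
   white 18 [0.5409 0.2283 0.0992] ang 128.9 r 0.0516
```

View pics/w4.png

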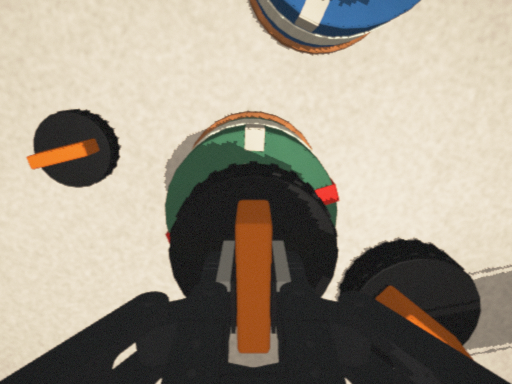

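View pics/s4.png

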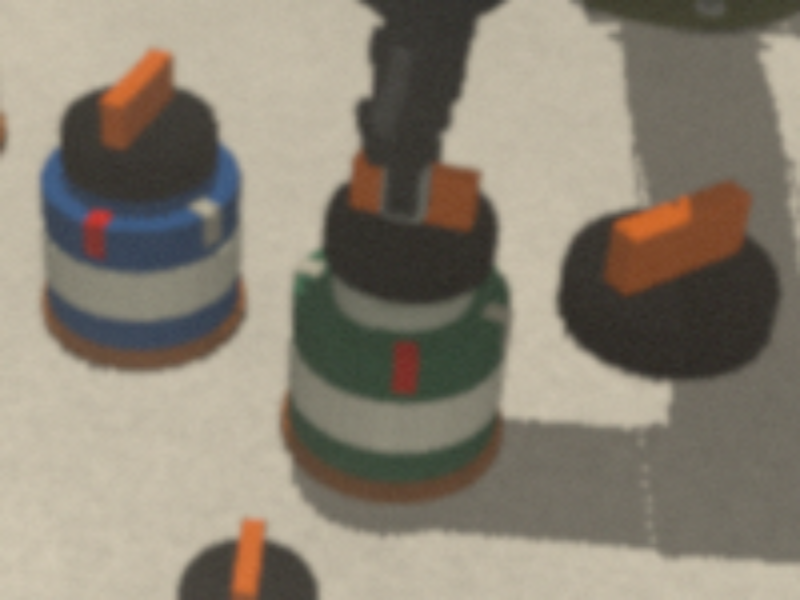

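The bar (254,200–350) lines up with the white mark (254,138), and the scene view still shows neck below the cap. Lowering 14 mm.

>>> drive_tool:
  plan:
    - [0, 0, 0, 0, 0, 0.002, 1]
    - [0, 0, 0, 0, 0, 0.004, 1]
    - [0, 0, 0, 0, 0, 0.006, 1]
    - [0, 0, 0, 0, 0, 0.008, 1]
    - [0, 0, 0, 0, 0, 0.01, 1]
    - [0, 0, 0, 0, 0, 0.012, 1]
    - [0, 0, 0, 0, 0, 0.0135, 1]
    - [0, 0, 0, 0, 0, 0.0145, 1]
    - [0, 0, 0, 0, 0, 0.0145, 1]
    - [0, 0, 0, 0, 0, 0.0145, 1]

```text
t: 6.63
position: [0.5732, 0.1878, 0.1404]
eef_rot: [-2.634, 1.711, -0.001]
force: [5.5, 0.0, 1.5]
grip_width: 0.159
```

```bash
python3 - <<'E'
from h import *
delta(.573,.188,.1405,-66);s=read_state();print(s["ft_torque"],s["joints"][5])
c,G,P=analyse("wrist",ctr=(.573,.188));cv2.imwrite("pics/w5.png",c["image"])
c,G,P=analyse("scene",ctr=(.573,.188));cv2.imwrite("pics/s5.png",cv2.resize(c["image"][150:310,180:380],(800,600)))
E
```

```text
turn [-0.0011 -0.0002 -0.    ] shift [-0.0003  0.0001 -0.0001] t 6.6333 F [5.5 0.  1.5] grip 0.159
[-0.26112603 -1.75632555 -0.05610875] -0.22979641079989385
wrist bar top n 4573 rectC 571.0 188.8 14.1 60.3 mean [0.5725 0.1858] ang 114.3 ztop 0.168
   red 363 [0.5365 0.1556 0.1022] ang -138.4 r 0.0488
   red 80 [0.6133 0.2218 0.1022] ang 40.0 r 0.0525
   white 12 [0.5244 0.1682 0.1008] ang -157.8 r 0.0525
   white 11 [0.5472 0.1418 0.0985] ang -119.2 r 0.0529
   white 573 [0.5907 0.1432 0.1019] ang -68.5 r 0.0482
   white 80 [0.6232 0.2007 0.1005] ang 14.1 r 0.0517
scene bar top n 65 rectC 574.5 191.6 9.3 57.2 mean [0.571  0.2019] ang 116.3 ztop 0.1655
   red 22 [0.6128 0.2229 0.0989] ang 41.3 r 0.0529
   white 43 [0.5937 0.1437 0.0999] ang -65.0 r 0.0489
   white 18 [0.5407 0.2282 0.0991] ang 129.1 r 0.0516
```

View pics/s5.png

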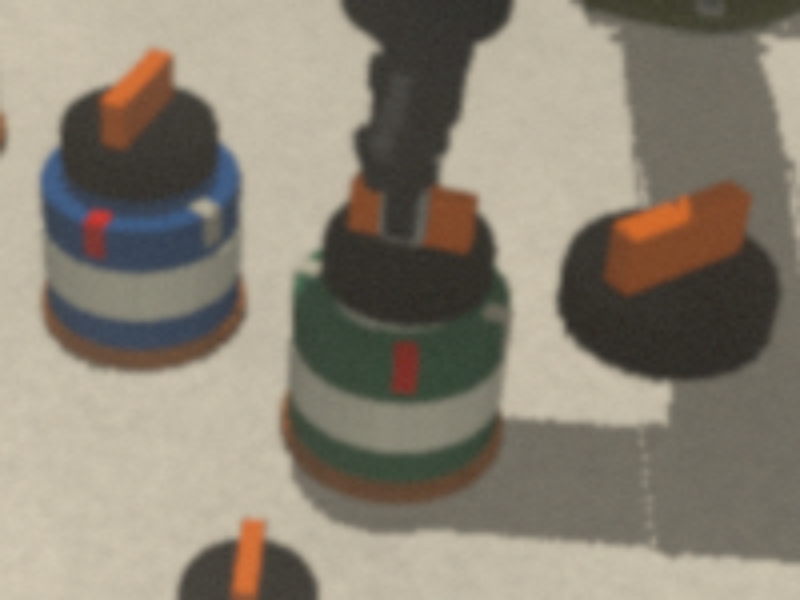

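The cap has dropped (bar top at 0.168, about 14 mm lower). There is a 5.5 N side load, so I shift 1 mm to +x while screwing clockwise about 71°.

>>> drive_tool:
  plan:
    - [0, 0, 0.0, 0.0004, -0.0009, 0, 1]
    - [0, 0, 0.06, 0.0004, -0.0009, 0, 1]
    - [0, 0, 0.14, 0.0004, -0.0009, 0, 1]
    - [0, 0, 0.22, 0.0004, -0.0009, 0, 1]
    - [0, 0, 0.3, 0.0004, -0.0009, 0, 1]
    - [0, 0, 0.38, 0.0004, -0.0009, 0, 1]
    - [0, 0, 0.46, 0.0004, -0.0009, 0, 1]
    - [0, 0, 0.54, 0.0004, -0.0009, 0, 1]
    - [0, 0, 0.62, 0.0004, -0.0009, 0, 1]
    - [0, 0, 0.66, 0.0004, -0.0009, 0, 1]
    - [0, 0, 0.66, 0.0004, -0.0009, 0, 1]

```text
t: 7.65
position: [0.5733, 0.188, 0.1403]
eef_rot: [1.937, -2.473, -0.001]
force: [-0.5, -0.1, 5.2]
grip_width: 0.156
```

```bash
python3 - <<'E'
from h import *
delta(.574,.188,.1405,-137);s=read_state();print(s["ft_torque"],s["joints"][5])
c,G,P=analyse("wrist",ctr=(.573,.188));cv2.imwrite("pics/w6.png",c["image"])
E
```

```text
turn [ 1.000e-03 -2.000e-04  5.782e-01] shift [-0.0002 -0.0007 -0.0002] t 7.65 F [-0.5 -0.1  5.2] grip 0.156
[ 0.19198816  0.19065825 -0.03182658] -0.8901021005812104
wrist bar top n 4545 rectC 572.0 189.2 60.2 14.1 mean [0.5714 0.1859] ang 76.4 ztop 0.1679
   red 469 [0.5365 0.156  0.1022] ang -138.8 r 0.0485
   white 16 [0.5218 0.1745 0.1   ] ang -165.3 r 0.0529
   white 673 [0.5955 0.1474 0.1017] ang -60.9 r 0.0464
   white 11 [0.5201 0.1937 0.1003] ang 173.8 r 0.0532
```

View pics/w6.png

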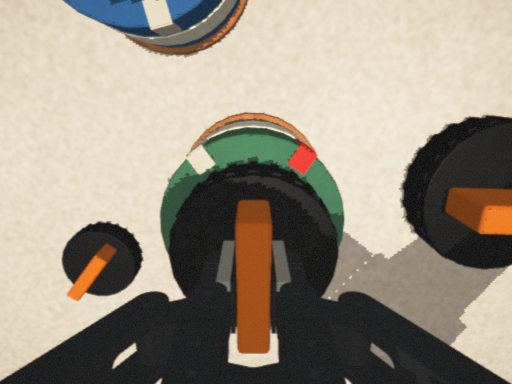

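Cap is turning with the bar; red mark (302,158) approaching the bar line. Continuing.

>>> drive_tool:
  plan:
    - [0, 0, 0.05, 0, 0, 0, 1]
    - [0, 0, 0.12, 0, 0, 0, 1]
    - [0, 0, 0.2, 0, 0, 0, 1]
    - [0, 0, 0.28, 0, 0, 0, 1]
    - [0, 0, 0.36, 0, 0, 0, 1]
    - [0, 0, 0.44, 0, 0, 0, 1]
    - [0, 0, 0.5, 0, 0, 0, 1]
    - [0, 0, 0.55, 0, 0, 0, 1]
    - [0, 0, 0.57, 0, 0, 0, 1]
    - [0, 0, 0.57, 0, 0, 0, 1]
    - [0, 0, 0.57, 0, 0, 0, 1]

```text
t: 8.62
position: [0.5736, 0.188, 0.1403]
eef_rot: [1.168, -2.916, -0.001]
force: [-0.9, 0.3, 4.9]
grip_width: 0.154
```

```bash
python3 - <<'E'
from h import *
delta(.574,.188,.1405,-137);s=read_state();print(s["ft_torque"],s["joints"][5])
c,G,P=analyse("wrist",ctr=(.573,.188));cv2.imwrite("pics/w7.png",c["image"])
E
```

```text
turn [0.0004 0.0001 0.0113] shift [-0.0003 -0.0002 -0.0002] t 8.6167 F [-0.9  0.3  4.9] grip 0.154
[ 0.23627513  0.08756885 -0.04606676] -1.4569016457338477
wrist bar top n 4559 rectC 573.0 188.9 60.0 14.2 mean [0.5708 0.1865] ang 43.9 ztop 0.168
   red 504 [0.5362 0.1561 0.1019] ang -139.1 r 0.0487
   white 4 [0.5193 0.1863 0.0998] ang -178.1 r 0.0537
   white 556 [0.5914 0.1434 0.1017] ang -67.6 r 0.0483
   white 23 [0.5498 0.2374 0.1019] ang 115.1 r 0.0545
   white 14 [0.5213 0.2003 0.0994] ang 166.6 r 0.0532
```

View pics/w7.png

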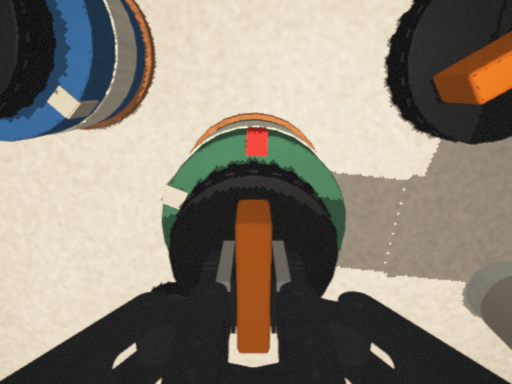

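The bar (254,200–350) lines up with the red mark (257,142), bar top at 0.168. Releasing and rising.

>>> drive_tool:
  plan:
    - [0, 0, 0.02, 0, 0, 0, 1]
    - [0, 0, 0.02, 0, 0, 0, 0.8]
    - [0, 0, 0.02, 0, 0, 0, 0.6]
    - [0, 0, 0.02, 0, 0, 0, 0.5]
    - [0, 0, 0.02, 0, 0, 0, 0.5]
    - [0, 0, 0.02, 0, 0, 0, 0.5]
    - [0, 0, 0.02, 0, 0, -0.01, 0.5]
    - [0, 0, 0.02, 0, 0, -0.03, 0.5]
    - [0, 0, 0.02, 0, 0, -0.06, 0.5]
    - [0, 0, 0.02, 0, 0, -0.1, 0.5]
    - [0, 0, 0.02, 0, 0, -0.13, 0.5]
    - [0, 0, 0.02, 0, 0, -0.13, 0.5]

```text
t: 9.67
position: [0.5757, 0.1876, 0.2795]
eef_rot: [-1.131, 2.918, -0.0]
force: [0.8, -0.6, 1.7]
grip_width: 0.501
```

```bash
python3 - <<'E'
from h import *
s=read_state();print(s["position"],s["force"],s["grip_width"],s["t"])
for n in ["wrist","scene","top"]:
    c,G,P=analyse(n,ctr=(.573,.188));cv2.imwrite(f"pics/{n}8.png",c["image"])
    for m in masks_of("spray",n):
        Q,_,_=pts(c,m["pixels"]);print("spray",m["conf"],m["at"],np.median(Q,0).round(3))
E
```

```text
[0.57572315 0.18760003 0.27949822] [ 0.77519017 -0.55687349  1.68404349] 0.5008238529923718 9.6667
wrist bar top n 1292 rectC 590.8 169.4 58.8 65.2 mean [0.5727 0.1866] ang 43.6 ztop 0.1683
   red 155 [0.5361 0.1562 0.102 ] ang -139.2 r 0.0487
   white 3 [0.5194 0.1857 0.098 ] ang -177.5 r 0.0537
   white 258 [0.5948 0.1465 0.1015] ang -62.1 r 0.0469
   white 63 [0.5532 0.2363 0.1024] ang 112.3 r 0.0521
   white 8 [0.5224 0.2031 0.0999] ang 163.3 r 0.0528
spray 0.57 [247.5, 457.5] [0.492 0.411 0.094]
scene bar top n 123 rectC 576.5 191.3 55.1 13.0 mean [0.5806 0.1939] ang 43.7 ztop 0.1668
   red 18 [0.613  0.2226 0.0987] ang 40.8 r 0.0529
   white 33 [0.5933 0.1428 0.1002] ang -65.8 r 0.0495
   white 21 [0.5393 0.2262 0.0995] ang 131.7 r 0.0509
spray 0.61 [278.9, 414.2] [0.508 0.435 0.086]
top bar top n 34 rectC 558.6 175.3 19.4 11.2 mean [0.5585 0.1755] ang 46.69999999999999 ztop 0.1703
   red 11 [0.5369 0.1561 0.101 ] ang -138.5 r 0.0482
   white 26 [0.592  0.1424 0.1016] ang -67.4 r 0.0494
```

View pics/wrist8.png

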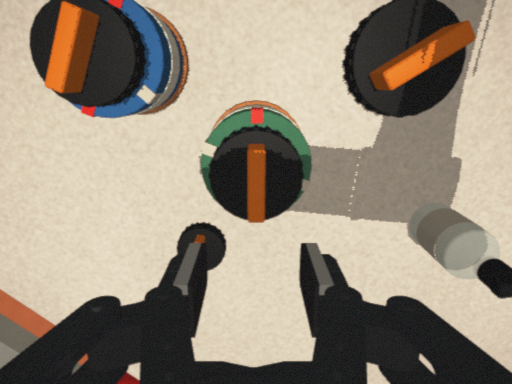

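View pics/scene8.png

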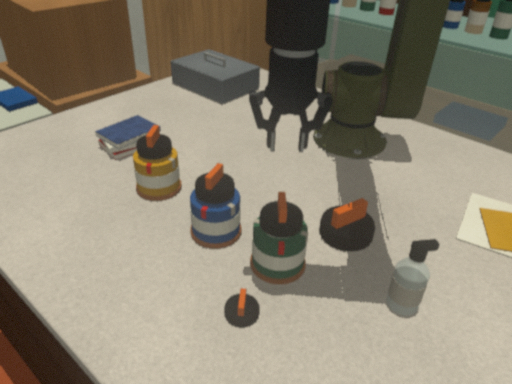

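The cap is down, with the bar (257,180) in line with the red mark (258,117). The spray bottle is still at scene (279,414) and the gripper is clear. Handing in.

>>> drive_tool:
  plan:
    - [0, 0, 0, 0, 0, 0, 0.5]
    - [0, 0, 0, 0, 0, 0, 0.5]
    - [0, 0, 0, 0, 0, 0, 0.5]

```text
t: 10.22
position: [0.5737, 0.1877, 0.2696]
eef_rot: [1.136, -2.928, 0.0]
force: [0.1, -0.1, -0.4]
grip_width: 0.498
```

```bash
python3 -c "
from bench import *
print(finish_job())"
```

```text
the job is handed in; nothing more can be done
None
```

The cap on the green canister is screwed down at the red marks, and I handed the job in at about 10 s. No verdict was reported.

**What I did:** I gripped the bar and turned it counter-clockwise about 53° until it lined up with a white mark. I then lowered it 14 mm into the thread start, turned it clockwise about 71° to the red marks, let go and rose clear.

**Last checks:**
- **Angle:** the bar reads about 43.6° and the red marks about 41–42°, well inside the 12° limit.
- **Height:** the bar top reads about 0.168 m in the wrist camera, against 0.182 m at the start. That is a 14 mm drop and puts the bar's centre at about 151 mm.
- **Spray bottle:** upright and unmoved to within about 1 mm in the scene camera.
- **Gripper:** clear of everything at handover, with no contact force.

**Disagreements:**
- **Mark spacing:** the colour-based angles put the white and red marks up to about 5° off the stated 70° apart. I trusted the alignment in the wrist images instead.
- **Top camera:** in the final top view the arm hid most of the bar, so its reading there was discarded. The spray bottle was not detected in that view either.

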